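Raise the jeweller's hand rest two notches on its gravity lock

TASK

Raise the padded hand rest by two notches: lift it straight up in its stand until its second rung from the top has gone past the red gravity catch, then let it down gently until that rung sits on the catch and carries the rest, and let go. Do not force it or press it hard, do not let it drop even a little, and leave the jar, the tin and the hammer where they are.

Things in the scene. Friction and masses are not known exactly. Their poses are not given: they have to be found in the camera images.
- stand: Fixed stand of the hand rest: grey foot plate 150 x 170 x 12 mm with two dark upright channels, in which the stiles of the rest slide straight up and down with 1.5 mm of play each way. Origin: underside of the foot plate, midway between the channels; z up, y along the line through both channels, x towards the lock, away from the robot.
- channel_tops (a point): Point on the stand midway between the tops of the channels, 168 mm above the bench. The channels stand 93 mm apart (centres). Contact of more than 15 N between the rest and the stand or its catch is too hard.
- lock_nominal (a point): Mark on the stand 24 mm to the lock's side, 138 mm up: where the red catch (22 mm wide, 8 mm thick) would pivot on average. Its bracket is hand-clamped, so the real pivot is up to 14 mm higher or lower. Lying level, the catch reaches 1.5 mm past the rungs' middle line and cannot swing below level: it holds a rung let down on it.
- rest: Loose slide, a small ladder of 0.55 kg (up to a fifth more or less): two stiles 12 x 12 x 192 mm, three round steel rungs of 8 mm diameter centred 98, 62 and 26 mm above the stiles' feet, padded bar on top. Origin: midway between the feet; axes as the stand's. At the start it stands on the foot plate, origin 12 mm above the bench, all rungs below the catch.
- rung1 (a point): Middle of the first (top) rung, 98 mm above the feet. On lifting it meets the catch's underside after 6 to 34 mm, and swings it up against 2 to 4 N of drag for some 25 mm; then the catch drops back level by itself.
- rung2 (a point): Middle of the second rung, 62 mm above the feet: the one to seat. It meets the catch 36 mm after the first did. Raised 28 mm beyond that meeting it is past; let down it then sits on the catch 16 mm above the height of meeting, with the feet 70 to 98 mm above the bench. The third rung, 36 mm lower, must not go past.
- pad (a point): centre of the padded bar on top of the rest: wooden bar 28 mm wide (x of the rest), 150 mm long (y of the rest), 26 mm high, free all round, to be gripped from above across its 28 mm. 205 mm above the rest's origin; its underside is 49 mm above the channel tops at the start.
- jar: loose glass cup, 64 mm across, 75 mm high, bystander; origin at the centre of its underside
- tin: loose round orange tin, 68 mm across, 26 mm high, bystander; origin at the centre of its underside
- hammer: loose small hammer, 240 mm long, lying on the bench on the far side of the stand, bystander
Not all that is in view belongs to the job. There is more than one size of the rest; the job needs the largest. There is more than one size of the stand; the job needs the smaller.

How it is judged:
By the outcome, as a careful person would: the job done as asked, in the order asked, and still so for the second after the job is handed in, with the robot touching nothing.
It also fails if it takes over 51 s, if anything falls off the work surface, if the arm or the gripper's body presses on something with over 40 N, if the wrist force passes 120 N, or if a joint passes its speed limit or range.

ROBOT

A 6-joint arm with a two-finger parallel gripper is mounted at the origin on the work surface. World frame = base frame: x ahead of the robot, y to its left, z up, the work surface at z = 0. Lengths are in mm, angles in rad, forces in N, time in s.
With the tool pointing down it reaches from about 300 to 775 mm from the base axis. Payload 14.6 kg.
Tool frame: the origin (TCP) lies between the finger pads; the fingertips stand manip.tip_reach ahead of it and the grasp point (between the pads) lies 5 mm behind it (manip.tip_reach is the distance from the TCP to the fingertips, in mm); z points along the fingers, y is the line along which they close (so a half turn about z gives the same grasp; the last joint's range is limited). The gripper opens to 94 mm and grips with 3 to 60 N. Pads are 16 mm wide; open, the fingers measure 119 mm over their backs; the gripper's body (75 mm by 177 mm) begins 78 mm behind the grasp point.
Start: joints at [1.098, 0.3, 1.521, -0, 1.321, -0.067], TCP at [217.111, 505.324, 219.446] pointing down, gripper open.
Joint ranges: [-3.03, 3.03], [-0.79, 2.21], [0.23, 2.52], [-1.04, 4.18], [0, 3.07], [-2.55, 2.55]. Speed limits (rad/s): [2.22, 2.22, 2.57, 3.14, 3.14, 3.14].

INTERFACE

Orientations are given as [roll, pitch, yaw] about the fixed x, y, z axes, in that order (R = Rz(yaw) Ry(pitch) Rx(roll)).
In Python, from cell import manip gives the robot as it stands. The module is installed in compiled form; this text tells all that it offers.
- The arm moves only by the shell command python3 -m creep 'ROWS' [FORCE]. ROWS is JSON, a list of rows, each a list of 3 entries, a list of its own where there are three numbers: the opening, from -1 (shut) to 1 (fully open), then the shift along the tool's x, y, z in cm, then the turn about the tool's z in units of 5 degrees (1.0 is 5 degrees). In form: [[grip, [tx, ty, tz], roll], ...]. A call has 1 to 12 rows; each row is the pose to reach, as a shift and turn from the pose commanded when the call began, along the tool's axes at that moment; what a row does not reach only later rows make up. A row lasts 1/10 s, in which the tool goes at most 50 mm and 8.59 degrees, less where a joint would pass 70% of its speed; a pose out of reach is approached as far as the arm can. A call with a gripper value outside its range is refused whole. The fingers move at their own pace and stop on an object; FORCE is the grip in N (left out, the last holds). Time passes only in rows, so rows that repeat a pose let the fingers close. It gives the time, the measured TCP pose, the force, the opening and the grip force at its end, in the units of the state.
- manip.read_state(): the state, without advancing time (a new reading comes with each control period).
- manip.camera(name): name is "side" or "top"; returns the picture (400x640x3 uint8, red, green, blue); there is no depth.
- manip.camera_params(name): a dict with "fovy" (degrees; the focal length in pixels is half the picture's height over the tangent of half this angle, whatever the lens; pixels are square), "cx", "cy" (the principal point, pixels), "origin" and "attitude" of the camera in the world. Camera axes: x right, y down, z forward; pixel columns grow to the right and rows downward; lengths in mm; the calibration is good to about 2 mm. A picture is of the moment at which its call begins. camera_params takes no time and is no camera call.
- manip.sign_off(): hands the job in; it is judged then, once.
The state is a dict: "clock": time; "joints": joint angles; "qd": joint speeds; "effort": joint torques, N m; "eef_pos": TCP position; "eef_rot": TCP orientation; "wrist_force": force on the tool from outside, world axes, zero at the start; "moment": the same for the moment, N m; "finger_gap": finger opening in mm; "finger_force": force on a finger pad.
Only numpy, scipy, OpenCV 4.12 (cv2) and the standard library are available. Lean on these libraries where they do the work, as an engineer would, in place of code of your own. Each camera call takes 0.05 s, during which the arm holds its last target. There are 200 camera calls.

## Working session

There is one attempt and no reset: what is moved stays moved. The work goes in short steps, Python scripts to look and compute and a shell command to move; the robot and the scene stay as the last step left them, time stands still between calls to the robot, and variables do not carry over. Pictures are saved under pics/ and viewed, at most 10 in all, crops included, and the job is handed in when it is done.

```bash
mkdir -p pics; python3 - <<'E'
from cell import manip
import cv2
for n in("side","top"):
    cv2.imwrite(f"pics/{n}0.png",manip.camera(n)[:,:,::-1]); print(n,manip.camera_params(n))
s=manip.read_state(); print(s, manip.tip_reach)
E
```

```text
side {'fovy': 50.91148048104844, 'cx': 317.3775480109425, 'cy': 194.01887772593318, 'origin': array([ 393.5066628 , -853.3323698 ,  681.17514735]), 'attitude': array([-2.07510457, -0.01508469, -0.16166585])}
top {'fovy': 55.5331400994363, 'cx': 323.86806048280613, 'cy': 192.36492331967352, 'origin': array([ 481.77843832,   51.0679816 , 1151.3981297 ]), 'attitude': array([-3.0906501 ,  0.00685444, -1.55448438])}
{'clock': 0.1, 'joints': array([ 1.09840168e+00,  3.00390610e-01,  1.52149466e+00, -1.71397019e-06,
        1.32070225e+00, -6.66145505e-02]), 'qd': array([-0.00081672, -0.0014232 , -0.00192527,  0.0006917 ,  0.00240758,
       -0.00074082]), 'effort': array([ 4.18308537e-04, -5.32650447e+01, -3.53278077e+01,  7.09770690e-02,
        2.35407829e-02, -8.38768142e-05]), 'eef_pos': array([217.01824004, 505.14319117, 218.96703538]), 'eef_rot': array([-3.14059989e+00, -6.45666949e-05,  2.73581295e+00]), 'wrist_force': array([ 0.11215243, -0.19072528, -0.55810686]), 'moment': array([ 0.00219891, -0.03859601,  0.03474617]), 'finger_force': 0.0, 'finger_gap': 94.07786112711138} 14.0
```

View pics/side0.png

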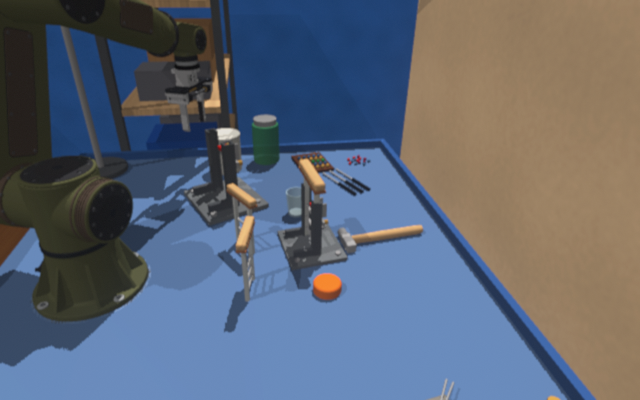

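View pics/top0.png

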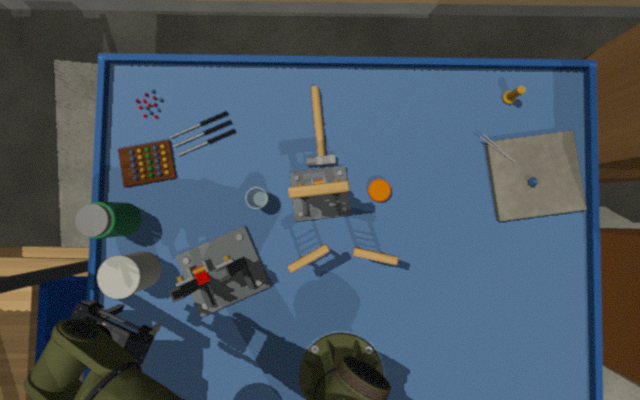

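The occupied stand is in the centre: its pad is at about (319,189) in the top view and (312,175) in the side view. The jar is at its left, the tin at its right and the hammer beyond it. The two other ladders lie loose, and the larger stand (left) is empty.

```bash
cat > h.py <<'E'
import numpy as np, cv2
from scipy.spatial.transform import Rotation as R
from cell import manip
def cam(n):
    p=manip.camera_params(n); f=200/np.tan(np.radians(p['fovy'])/2)
    return np.array([[f,0,p['cx']],[0,f,p['cy']],[0,0,1]]),R.from_euler('xyz',p['attitude']).as_matrix(),p['origin']
def ray(n,uv):
    K,A,o=cam(n); d=A@np.linalg.inv(K)@[uv[0],uv[1],1]; return o,d/np.linalg.norm(d)
def onz(n,uv,z):
    o,d=ray(n,uv); return o+d*(z-o[2])/d[2]
def tri(a,b):
    o1,d1=ray('side',a);o2,d2=ray('top',b)
    t=np.linalg.lstsq(np.c_[d1,-d2],o2-o1,rcond=None)[0]
    p,q=o1+t[0]*d1,o2+t[1]*d2
    return (p+q)/2,np.linalg.norm(p-q)
def proj(n,P):
    K,A,o=cam(n); c=K@A.T@(np.array(P)-o); return c[:2]/c[2]
def wood(im,roi):
    h=cv2.cvtColor(im,cv2.COLOR_RGB2HSV); m=cv2.inRange(h,(8,90,90),(24,220,255))
    k=np.zeros_like(m); x0,y0,x1,y1=roi; k[y0:y1,x0:x1]=m[y0:y1,x0:x1]
    c=max(cv2.findContours(k,0,2)[0],key=cv2.contourArea); return c
E
python3 - <<'E'
from h import *
t=cv2.imread("pics/top0.png")[:,:,::-1]; s=cv2.imread("pics/side0.png")[:,:,::-1]
for n,im,roi in(("top",t,(280,172,360,205)),("side",s,(290,150,335,200))):
    c=wood(im,roi); r=cv2.minAreaRect(c); print(n,cv2.contourArea(c),r,cv2.boxPoints(r).tolist())
    globals()[n]=r
P,e=tri(side[0],top[0]); print("centre",P,e)
b=cv2.boxPoints(top)
for z in(217,230):print([onz("top",q,z).round(1).tolist() for q in b], onz("top",top[0],z))
cv2.imwrite("pics/crop.png",np.hstack([cv2.resize(s[145:275,265:365],None,fx=4,fy=4,interpolation=2),cv2.resize(t[150:230,270:370],(400,320),interpolation=2)[[*range(320)]+[319]*200]])[:,:,::-1])
E
```

```text
top 668.0 ((318.20001220703125, 187.59999084472656), (14.884167671203613, 59.78474426269531), 82.87498474121094) [[287.61541748046875, 183.92306518554688], [346.9384765625, 176.5076904296875], [348.78460693359375, 191.27691650390625], [289.4615478515625, 198.69229125976562]]
side 499.5 ((316.60101318359375, 170.31605529785156), (40.45363998413086, 27.784883499145508), 59.74356460571289) [[294.4093017578125, 159.8445587158203], [318.4093017578125, 145.8445587158203], [338.792724609375, 180.7875518798828], [314.792724609375, 194.7875518798828]]
centre [544.5857689   71.46890628 230.58328388] 9.266397053431332
[[548.7, 148.0, 217.0], [569.4, 2.0, 217.0], [533.0, -3.1, 217.0], [512.4, 142.7, 217.0]] [540.84617369  72.41044348 217.        ]
[[547.8, 146.7, 230.0], [568.2, 2.7, 230.0], [532.3, -2.3, 230.0], [511.9, 141.4, 230.0]] [540.02438206  72.11351223 230.        ]
```

View pics/crop.png

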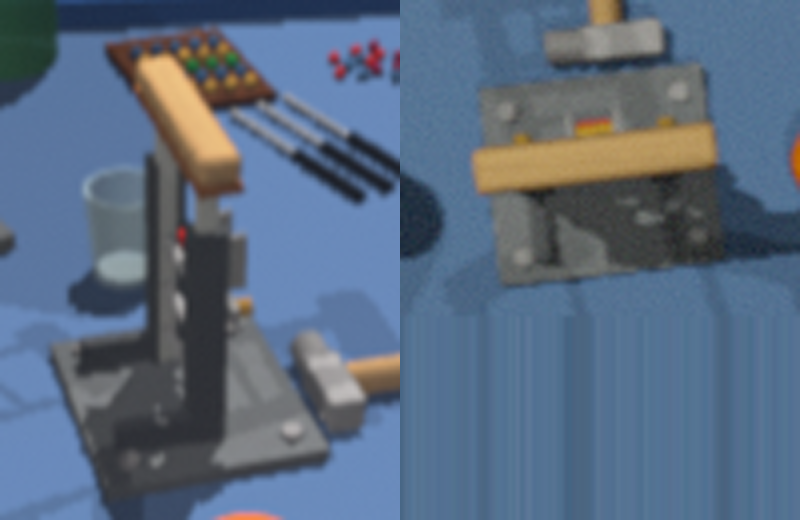

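```bash
python3 - <<'E'
from h import *
t=cv2.imread("pics/top0.png")[:,:,::-1]; s=cv2.imread("pics/side0.png")[:,:,::-1]
C={}
for n,im,roi in(("top",t,(280,172,360,205)),("side",s,(298,156,327,194))):
    h=cv2.cvtColor(cv2.resize(im,None,fx=4,fy=4,interpolation=cv2.INTER_CUBIC),cv2.COLOR_RGB2HSV)
    for v in(150,180,200):
        m=cv2.inRange(h,(8,70,v),(24,220,255)); k=np.zeros_like(m); x0,y0,x1,y1=[4*i for i in roi]; k[y0:y1,x0:x1]=m[y0:y1,x0:x1]
        k=cv2.morphologyEx(k,cv2.MORPH_OPEN,np.ones((9,9)))
        cs=cv2.findContours(k,0,2)[0]
        if not cs: continue
        c=max(cs,key=cv2.contourArea)
        q=cv2.approxPolyDP(c,0.03*cv2.arcLength(c,True),True)[:,0]/4-.375
        M=cv2.moments(c); print(n,v,cv2.contourArea(c)/16,q.tolist(),M['m10']/M['m00']/4-.375,M['m01']/M['m00']/4-.375)
tc=lambda x,y:(270+(x-400)/4-.4,150+y/4-.4); sc=lambda x,y:(265+x/4-.4,145+y/4-.4)
for a,b in(((172,56),(474,150)),((241,153),(714,124)),((206,162),(716,158)),((138,62),(477,187))):
    print(tri(sc(*a),tc(*b)))
for z in (12,): print([onz("top",tc(*b),z).round(1).tolist() for b in((482,92),(703,66),(722,256),(500,284))])
E
```

```text
top 150 606.90625 [[347.125, 181.875], [314.875, 180.375], [289.125, 187.375], [288.875, 195.625], [344.125, 190.625]] 317.8258650429947 188.41559609014297
top 180 370.875 [[346.375, 185.125], [289.125, 190.625], [294.125, 195.375]] 316.0855592068307 188.60651190877428
side 150 287.46875 [[300.125, 158.875], [313.375, 184.375], [323.375, 184.625], [308.375, 159.375]] 311.2102628908939 172.0298356705439
side 180 247.96875 [[300.375, 159.375], [313.875, 183.625], [322.875, 183.875], [307.875, 159.375]] 311.3552037387103 171.85262024784709
side 200 220.78125 [[300.875, 159.625], [314.125, 182.875], [322.625, 183.375], [308.125, 160.125]] 311.43786860108514 171.70019462137296
(array([538.71546761, 145.49504595, 230.01527709]), np.float64(2.742213250444327))
(array([ 5.57611883e+02, -1.24904948e-01,  2.31887616e+02]), np.float64(0.9292970830676062))
(array([536.98278054,  -1.79089473, 228.28437831]), np.float64(1.3451563094979149))
(array([516.1656398 , 143.40793866, 227.93325687]), np.float64(3.0462160944895977))
[[597.7, 162.5, 12.0], [620.0, -3.6, 12.0], [477.4, -19.7, 12.0], [453.7, 146.1, 12.0]]
```

```bash
python3 -m creep '[[1,[0,0,-4],0],[1,[0,0,-8],0],[1,[0,0,-12],0.5],[1,[-3,-1.8,-12],2],[1,[-7,-4.1,-12],3.5],[1,[-11,-6.4,-12],5],[1,[-15,-8.8,-12],6.5],[1,[-19,-11.1,-12],8],[1,[-23,-13.4,-12],9.5],[1,[-27,-15.8,-12],11],[1,[-31,-18.1,-12],11.8],[1,[-34,-19.9,-12],11.8]]' 30
python3 - <<'E'
from h import *
s=manip.read_state();print(s['eef_pos'],s['eef_rot'],s['joints'])
A=R.from_euler('xyz',s['eef_rot']).as_matrix()
print(A.T@(np.array([537.3,71.5,260])-s['eef_pos'])/10, np.degrees(s['eef_rot'][2])-97.8)
E
```

```text
clock: 1.3
eef_pos: [452.0, 186.1, 339.2]
eef_rot: [-3.141, 0.0, 1.702]
wrist_force: [0.1, -0.2, -0.2]
finger_gap: 94.2
finger_force: 0.0
[451.98038429 186.05980416 339.23461945] [-3.14123971e+00  2.23425066e-04  1.70225259e+00] [ 3.15643828e-01  9.60206024e-02  1.48970569e+00 -1.55021856e-04
  1.55625425e+00  1.84189891e-01]
[-12.47372057   6.95951866   7.92379328] -0.2681110973411194
```

```bash
python3 -m creep '[[1,[-3,1.7,0],0],[1,[-7,3.9,0],0],[1,[-10,5.6,1],0],[1,[-12.5,7,3],0],[1,[-12.5,7,5],0],[1,[-12.5,7,6.5],0],[1,[-12.5,7,6.5],0],[1,[-12.5,7,6.5],0]]'
python3 - <<'E'
from h import *
s=manip.read_state();print(s['eef_pos'],s['eef_rot'],s['qd'].round(3))
A=R.from_euler('xyz',s['eef_rot']).as_matrix()
print(A.T@(np.array([537.3,71.5,213])-s['eef_pos'])/10)
t=manip.camera("top");u=manip.camera("side")
cv2.imwrite("pics/c1.png",np.hstack([cv2.resize(u[90:260,240:390],None,fx=2.6,fy=2.6),cv2.resize(t[110:280,250:400],None,fx=2.6,fy=2.6)])[:,:,::-1])
E
```

```text
clock: 2.1
eef_pos: [537.2, 73.9, 274.9]
eef_rot: [-3.142, 0.0, 1.706]
wrist_force: [-0.7, 0.1, 0.4]
finger_gap: 94.1
finger_force: 0.0
[537.17886022  73.92295283 274.87507264] [-3.14155239e+00  7.45821723e-06  1.70617907e+00] [ 0.004 -0.013 -0.017 -0.003  0.002  0.001]
[-0.24166709 -0.0204502   6.1875099 ]
```

View pics/c1.png

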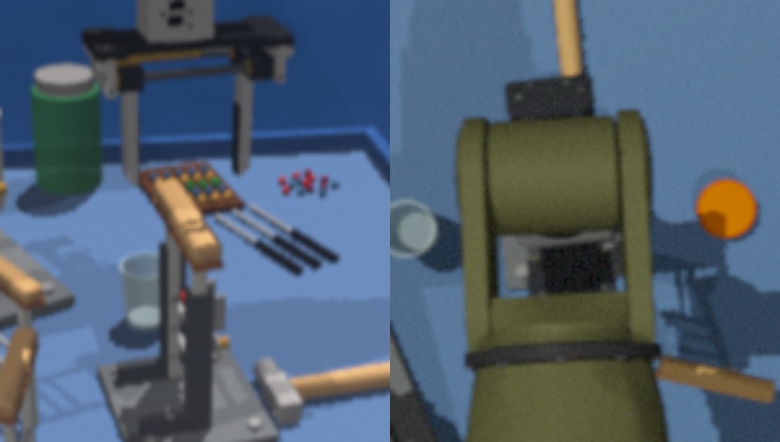

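```bash
python3 -m creep '[[1,[-0.2,0,2],0],[1,[-0.2,0,4],0],[1,[-0.2,0,5.2],0],[1,[-0.2,0,6],0],[1,[-0.2,0,6.2],0],[1,[-0.2,0,6.2],0]]' 4
python3 -m creep '[[-0.1,[0,0,0],0],[-0.1,[0,0,0],0],[-0.1,[0,0,0],0],[-0.1,[0,0,0],0],[-0.1,[0,0,0],0],[-0.1,[0,0,0],0]]' 4
python3 -m creep '[[-0.6,[0,0,0],0],[-0.6,[0,0,0],0],[-0.6,[0,0,0],0],[-0.6,[0,0,0],0],[-0.6,[0,0,0],0],[-0.6,[0,0,0],0]]' 4
```

```text
clock: 2.8
eef_pos: [537.6, 71.9, 212.9]
eef_rot: [3.141, 0.0, 1.706]
wrist_force: [0.5, -0.3, -0.1]
finger_gap: 94.0
finger_force: 0.0
clock: 3.4
eef_pos: [537.4, 71.9, 212.5]
eef_rot: [3.142, 0.0, 1.706]
wrist_force: [0.0, -0.1, -0.6]
finger_gap: 49.5
finger_force: 0.0
clock: 4.0
eef_pos: [537.4, 71.9, 212.5]
eef_rot: [-3.141, 0.0, 1.706]
wrist_force: [-1.3, -0.8, 0.3]
finger_gap: 28.2
finger_force: 4.0
```

```bash
python3 -m creep '[[-0.6,[0,0,0],0],[-0.6,[0,0,0],0],[-0.6,[0,0,0],0],[-0.6,[0,0,0],0]]' 25
python3 - <<'E'
from h import *
f=[]
for i in range(6):
    manip.camera("top"); s=manip.read_state(); f.append(np.r_[s['wrist_force'],s['moment']])
print(np.mean(f,0).round(2),np.std(f,0).round(2))
E
```

```text
clock: 4.4
eef_pos: [537.4, 71.9, 212.4]
eef_rot: [-3.141, 0.0, 1.706]
wrist_force: [-1.1, -0.9, 1.5]
finger_gap: 27.5
finger_force: 25.0
[-1.4   0.14  0.77 -0.1   0.49 -0.05] [0.49 0.4  0.37 0.03 0.04 0.02]
```

```bash
python3 -m creep '[[-0.6,[0,-0.05,-0.05],0],[-0.6,[0,-0.1,-0.1],0],[-0.6,[0,-0.1,-0.2],0],[-0.6,[0,-0.1,-0.3],0],[-0.6,[0,-0.1,-0.4],0],[-0.6,[0,-0.1,-0.4],0],[-0.6,[0,-0.1,-0.4],0]]'
cat > f.py <<'E'
from h import *
f=[]
for i in range(6):
    manip.camera("top"); s=manip.read_state(); f.append(np.r_[s['wrist_force'],s['moment'],s['eef_pos']])
print(np.mean(f,0).round(2))
E
python3 f.py
```

```text
clock: 5.4
eef_pos: [536.5, 71.7, 216.5]
eef_rot: [3.141, 0.0, 1.706]
wrist_force: [-0.4, -0.7, -5.8]
finger_gap: 27.6
finger_force: 25.0
[-4.6000e-01  3.0000e-02 -5.2300e+00 -5.0000e-02  6.0000e-02 -0.0000e+00
  5.3643e+02  7.1730e+01  2.1640e+02]
```

```bash
g(){ grep -E 'eef_pos|wrist' | tr '\n' ' '; echo; }
python3 -m creep '[[-0.6,[0,0,-0.1],0],[-0.6,[0,0,-0.2],0],[-0.6,[0,0,-0.3],0],[-0.6,[0,0,-0.4],0]]'|g
python3 -m creep '[[-0.6,[0,0,-0.1],0],[-0.6,[0,0,-0.2],0],[-0.6,[0,0,-0.3],0],[-0.6,[0,0,-0.4],0]]'|g
python3 -m creep '[[-0.6,[0,0,-0.1],0],[-0.6,[0,0,-0.2],0],[-0.6,[0,0,-0.3],0],[-0.6,[0,0,-0.4],0]]'|g
python3 -m creep '[[-0.6,[0,0,-0.1],0],[-0.6,[0,0,-0.2],0],[-0.6,[0,0,-0.3],0],[-0.6,[0,0,-0.4],0]]'|g
```

```text
eef_pos: [536.4, 71.7, 220.6] wrist_force: [-0.7, -0.1, -5.4] 
eef_pos: [536.4, 71.7, 224.4] wrist_force: [0.7, 0.0, -8.4] 
eef_pos: [536.2, 71.7, 228.4] wrist_force: [-0.8, -1.4, -7.4] 
eef_pos: [536.5, 71.7, 232.6] wrist_force: [1.0, -0.7, -8.5]
```

```bash
g(){ grep -E 'eef_pos|wrist' | tr '\n' ' '; echo; }
python3 -m creep '[[-0.6,[0,0,-0.1],0],[-0.6,[0,0,-0.2],0],[-0.6,[0,0,-0.3],0],[-0.6,[0,0,-0.4],0],[-0.6,[0,0,-0.5],0],[-0.6,[0,0,-0.6],0],[-0.6,[0,0,-0.7],0],[-0.6,[0,0,-0.8],0]]'|g
python3 -m creep '[[-0.6,[0,0,-0.1],0],[-0.6,[0,0,-0.2],0],[-0.6,[0,0,-0.3],0],[-0.6,[0,0,-0.4],0]]'|g
python3 -m creep '[[-0.6,[0,0,-0.1],0],[-0.6,[0,0,-0.2],0],[-0.6,[0,0,-0.3],0],[-0.6,[0,0,-0.4],0]]'|g
python3 -m creep '[[-0.6,[0,0,-0.1],0],[-0.6,[0,0,-0.2],0],[-0.6,[0,0,-0.3],0],[-0.6,[0,0,-0.4],0]]'|g
python3 -m creep '[[-0.6,[0,0,-0.1],0],[-0.6,[0,0,-0.2],0],[-0.6,[0,0,-0.3],0]]'|g
python3 -m creep '[[-0.6,[0,0,-0.1],0],[-0.6,[0,0,-0.2],0]]'|g
python3 -m creep '[[-0.6,[0,0,-0.1],0],[-0.6,[0,0,-0.2],0]]'|g
```

```text
eef_pos: [536.4, 71.7, 240.5] wrist_force: [0.0, 1.0, -8.5] 
eef_pos: [536.3, 71.7, 244.5] wrist_force: [-1.9, 0.2, -7.9] 
eef_pos: [536.6, 71.7, 248.8] wrist_force: [-0.5, -0.1, -5.0] 
eef_pos: [536.5, 71.7, 252.6] wrist_force: [-0.2, 0.0, -5.5] 
eef_pos: [536.4, 71.7, 255.5] wrist_force: [1.0, 0.4, -5.2] 
eef_pos: [536.4, 71.7, 257.5] wrist_force: [-0.7, 0.0, -4.5] 
eef_pos: [536.4, 71.7, 259.5] wrist_force: [-0.3, 0.0, -4.8]
```

```bash
g(){ grep -E 'eef_pos|wrist|gap' | tr '\n' ' '; echo; }
python3 -m creep '[[-0.6,[0,0,-0.1],0],[-0.6,[0,0,-0.2],0],[-0.6,[0,0,-0.3],0]]'|g
python3 -m creep '[[-0.6,[0,0,-0.1],0],[-0.6,[0,0,-0.2],0],[-0.6,[0,0,-0.3],0],[-0.6,[0,0,-0.4],0],[-0.6,[0,0,-0.5],0],[-0.6,[0,0,-0.6],0],[-0.6,[0,0,-0.7],0],[-0.6,[0,0,-0.8],0],[-0.6,[0,0,-0.9],0],[-0.6,[0,0,-1.0],0],[-0.6,[0,0,-1.1],0],[-0.6,[0,0,-1.2],0]]'|g
python3 -m creep '[[-0.6,[0,0,-0.1],0],[-0.6,[0,0,-0.2],0],[-0.6,[0,0,-0.3],0],[-0.6,[0,0,-0.4],0],[-0.6,[0,0,-0.5],0],[-0.6,[0,0,-0.6],0],[-0.6,[0,0,-0.7],0],[-0.6,[0,0,-0.8],0],[-0.6,[0,0,-0.9],0],[-0.6,[0,0,-1.0],0],[-0.6,[0,0,-1.1],0],[-0.6,[0,0,-1.2],0]]'|g
python3 -m creep '[[-0.6,[0,0,-0.1],0],[-0.6,[0,0,-0.2],0],[-0.6,[0,0,-0.3],0],[-0.6,[0,0,-0.4],0],[-0.6,[0,0,-0.4],0],[-0.6,[0,0,-0.4],0]]'|g
python3 f.py
```

```text
eef_pos: [536.3, 71.7, 262.2] wrist_force: [0.2, 0.4, -8.5] finger_gap: 28.0 
eef_pos: [536.4, 71.7, 274.5] wrist_force: [0.1, 0.0, -9.0] finger_gap: 27.8 
eef_pos: [536.7, 71.8, 286.8] wrist_force: [-0.5, -0.0, -5.5] finger_gap: 27.5 
eef_pos: [536.4, 71.7, 290.4] wrist_force: [-0.1, 0.0, -5.7] finger_gap: 27.9 
[ 1.2000e-01  3.6000e-01 -5.1300e+00 -7.0000e-02  5.0000e-02 -0.0000e+00
  5.3642e+02  7.1730e+01  2.9040e+02]
```

```bash
g(){ grep -E 'clock|eef_pos|wrist' | tr '\n' ' '; echo; }
python3 -m creep '[[-0.6,[0,0,0.1],0],[-0.6,[0,0,0.2],0],[-0.6,[0,0,0.3],0],[-0.6,[0,0,0.4],0],[-0.6,[0,0,0.5],0],[-0.6,[0,0,0.6],0],[-0.6,[0,0,0.7],0],[-0.6,[0,0,0.8],0],[-0.6,[0,0,0.9],0],[-0.6,[0,0,1.0],0],[-0.6,[0,0,1.1],0],[-0.6,[0,0,1.15],0]]'|g
python3 -m creep '[[-0.6,[0,0,0.03],0],[-0.6,[0,0,0.06],0],[-0.6,[0,0,0.09],0],[-0.6,[0,0,0.1],0]]'|g
python3 -m creep '[[-0.6,[0,0,0.02],0],[-0.6,[0,0,0.04],0],[-0.6,[0,0,0.05],0],[-0.6,[0,0,0.05],0]]'|g
python3 -m creep '[[-0.6,[0,0,0.02],0],[-0.6,[0,0,0.04],0],[-0.6,[0,0,0.05],0],[-0.6,[0,0,0.05],0]]'|g
```

```text
clock: 14.8 eef_pos: [536.4, 71.7, 278.8] wrist_force: [-0.2, 0.2, -4.6] 
clock: 15.2 eef_pos: [536.4, 71.8, 277.9] wrist_force: [-0.8, 0.1, -4.5] 
clock: 15.6 eef_pos: [536.4, 71.7, 277.4] wrist_force: [-0.1, 0.2, -5.4] 
clock: 16.0 eef_pos: [536.4, 71.7, 276.9] wrist_force: [-0.1, 1.0, -4.8]
```

```bash
g(){ grep -E 'clock|eef_pos|wrist' | tr '\n' ' '; echo; }
python3 -m creep '[[-0.6,[0,0,0.02],0],[-0.6,[0,0,0.04],0],[-0.6,[0,0,0.05],0],[-0.6,[0,0,0.05],0]]'|g
python3 -m creep '[[-0.6,[0,0,0.02],0],[-0.6,[0,0,0.03],0],[-0.6,[0,0,0.03],0]]'|g
python3 -m creep '[[-0.6,[0,0,0.02],0],[-0.6,[0,0,0.03],0],[-0.6,[0,0,0.03],0]]'|g
```

```text
clock: 16.4 eef_pos: [536.4, 71.8, 276.4] wrist_force: [0.0, -0.1, -5.4] 
clock: 16.7 eef_pos: [536.4, 71.7, 276.2] wrist_force: [-1.4, 0.0, -4.9] 
clock: 17.0 eef_pos: [536.4, 71.7, 275.8] wrist_force: [-0.0, -0.1, -4.7]
```

```bash
g(){ grep -E 'clock|eef_pos|wrist' | tr '\n' ' '; echo; }
python3 -m creep '[[-0.6,[0,0,0.02],0],[-0.6,[0,0,0.03],0],[-0.6,[0,0,0.03],0]]'|g
python3 -m creep '[[-0.6,[0,0,0.02],0],[-0.6,[0,0,0.03],0],[-0.6,[0,0,0.03],0]]'|g
python3 -m creep '[[-0.6,[0,0,0.02],0],[-0.6,[0,0,0.03],0],[-0.6,[0,0,0.03],0]]'|g
```

```text
clock: 17.3 eef_pos: [536.5, 71.8, 275.7] wrist_force: [-0.9, -0.0, -1.7] 
clock: 17.6 eef_pos: [536.5, 71.7, 275.6] wrist_force: [-1.3, 0.5, 2.1] 
clock: 17.9 eef_pos: [536.6, 71.7, 275.5] wrist_force: [-1.3, 0.1, 5.2]
```

```bash
python3 -m creep '[[-0.6,[0,0,-0.02],0],[-0.6,[0,0,-0.04],0],[-0.6,[0,0,-0.04],0],[-0.6,[0,0,-0.04],0]]'; python3 f.py
python3 - <<'E'
from h import *
u=manip.camera("side")
cv2.imwrite("pics/c2.png",cv2.resize(u[110:270,250:390],None,fx=3.5,fy=3.5,interpolation=2)[:,:,::-1])
E
```

```text
clock: 18.3
eef_pos: [536.5, 71.8, 275.5]
eef_rot: [3.141, -0.0, 1.706]
wrist_force: [-0.5, 0.2, 5.2]
finger_gap: 27.8
finger_force: 25.0
[-8.4000e-01 -4.0000e-02  5.0800e+00 -9.0000e-02  3.9000e-01 -1.0000e-02
  5.3651e+02  7.1730e+01  2.7548e+02]
```

View pics/c2.png

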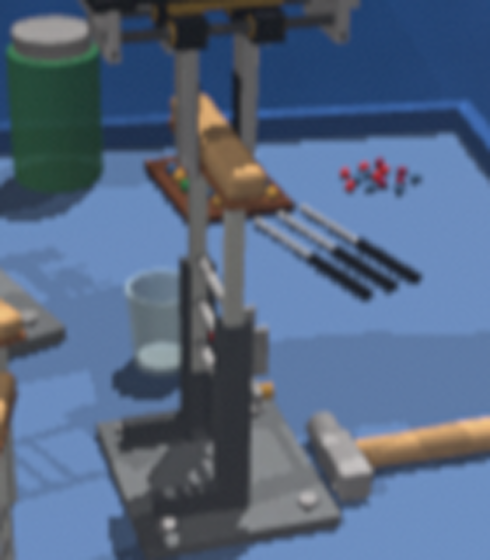

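The rest is raised, with its rungs visible between the channels near (210,340) and the bystanders untouched. I'll relieve the remaining push before letting go.

```bash
python3 -m creep '[[-0.6,[0,0,-0.02],0],[-0.6,[0,0,-0.04],0],[-0.6,[0,0,-0.04],0]]'|grep -E "pos|wrist"; python3 f.py
```

```text
eef_pos: [536.5, 71.7, 275.6]
wrist_force: [-0.4, -0.3, 2.2]
[-6.0000e-02 -1.8000e-01  1.8900e+00 -6.0000e-02  5.0000e-02  0.0000e+00
  5.3645e+02  7.1740e+01  2.7560e+02]
```

```bash
python3 -m creep '[[-0.6,[0,0,-0.01],0],[-0.6,[0,0,-0.01],0],[-0.6,[0,0,-0.01],0]]' 3|grep -E "pos|wrist"
python3 -m creep '[[-0.3,[0,0,0],0],[-0.2,[0,0,0],0],[0,[0,0,0],0],[0.2,[0,0,0],0],[0.5,[0,0,0],0],[0.5,[0,0,0],0],[0.5,[0,0,0],0]]'
python3 -m creep '[[0.5,[0,0,-0.5],0],[0.5,[0,0,-2],0],[0.5,[0,0,-4],0],[0.5,[0,0,-6],0],[0.5,[0,0,-8],0],[0.5,[0,0,-10],0],[0.5,[0,0,-10],0],[0.5,[0,0,-10],0]]'
python3 - <<'E'
from h import *
u=manip.camera("side")
cv2.imwrite("pics/c3.png",cv2.resize(u[110:300,250:430],None,fx=3,fy=3,interpolation=2)[:,:,::-1])
E
```

```text
eef_pos: [536.4, 71.7, 275.7]
wrist_force: [0.5, 0.3, -0.8]
clock: 20.25
eef_pos: [536.4, 71.7, 275.8]
eef_rot: [-3.142, 0.0, 1.706]
wrist_force: [-0.9, -0.3, -0.1]
finger_gap: 70.1
finger_force: 0.0
clock: 21.05
eef_pos: [536.4, 71.7, 375.4]
eef_rot: [-3.141, -0.0, 1.706]
wrist_force: [-0.6, 1.1, 0.2]
finger_gap: 70.6
finger_force: 0.0
```

View pics/c3.png

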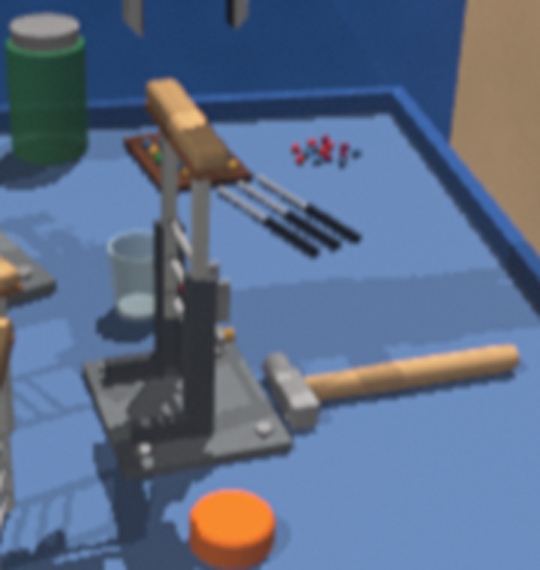

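The rest stands raised on its own, with the pad at about (185,125) in the crop. The gripper is clear above it, and the jar, tin and hammer are where they were.

```bash
python3 -c "
from cell import manip
print(manip.sign_off())"
```

```text
the job is handed in; nothing more can be done
None
```

The hand rest is up two notches, its second rung resting on the red catch, and the job is handed in at about 21 s with the gripper clear and the jar, tin and hammer untouched.

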